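# Take the spent filter out of the water-filter dock

## Task

The water-filter cartridge with the orange cap is spent. Push it down into the dock to release the hidden spring catch beneath it, let it rise, then lift it out and stand it gently upright on the green tray. Leave the blue-capped cartridge seated in the dock.

Things in the scene. Friction and masses are not known exactly. Their poses are not given: they have to be found in the camera images.
- spent: Round filter cartridge, 150 g, 75 mm tall: white foot 44 mm across, white neck, orange cap 50 mm across, straight-sided from 34 to 70 mm above the underside, then tapering to a flat top 30 mm across at 75 mm. Origin: centre of the underside, z up. Spent. Seated in either well, underside 30 mm above the counter. Pushed down and let go, it rises 24 mm above seated; grip the cap there, lift 75 mm or more to clear.
- good: Round filter cartridge, 150 g, 75 mm tall: white foot 44 mm across, white neck, blue cap 50 mm across, straight-sided from 34 to 70 mm above the underside, then tapering to a flat top 30 mm across at 75 mm. Origin: centre of the underside, z up. Seated in the dock's other well in the same way; it stays there. Pressing it would release it.
- dock: Fixed black box with level aluminium deck 100 mm high; 140 (x) by 210 (y) mm. Origin: centre of underside, z up. Two wells 53 mm across, 45 mm either side along y; deck free for fingers along x. A catch holds each cartridge: press its top down 6 mm or more (stop at 8 mm), 6 to 10 N; the catch stays open and on letting go a spring raises it in 1 s.
- tray: Fixed green tray, 206 (x) by 276 (y) mm, floor 5 mm thick, rim 16 mm high and 6 mm wide. Origin: centre of underside, z up. A green cup, 70 mm across, 80 mm high, stands on it about 75 mm from the origin towards +y; the half towards -y is free (good spot: 55 mm from the origin towards -y).
Mind the look-alikes: they are no part of the job. What is meant by the spent is not yellow, and is the larger of those in its own colour.

How it is judged:
On the way, in this order (a step that is already met when the one before it is completed fails the run):
1. the orange cartridge is pressed down at least 4 mm below its seated height (z of spent in the frame of dock below 0.026 m), for 0.02 s.
2. the orange cartridge has risen in its well at least 15 mm above its seated height (z of spent in the frame of dock above 0.045 m), for 0.1 s.
At the end, for the whole second after the job is handed in: The orange-capped cartridge stands upright (within 10 degrees), released and at rest, on the floor of the green tray (its centre inside the rim), and the blue-capped cartridge is still seated in its well (within 4 mm of its seated height) (x of spent in the frame of tray between -0.09 and 0.09 m and y of spent in the frame of tray between -0.125 and 0.125 m and z of spent in the frame of tray between 0.001 and 0.012 m and angle between spent's own z axis and vertical below 0.17 rad and linear speed of spent below 0.02 m/s and z of good in the frame of dock between 0.026 and 0.035 m and horizontal distance between good and dock below 0.055 m); the robot touches nothing.
It fails at once if the blue-capped cartridge is released or pulled from its seat (more than 12 mm from its start) (distance of good from where it was at the start of the episode above 0.012 m).
It fails at once if the orange cartridge is let fall onto the tray from more than about 20 mm (contact force between spent and the fingers below 0.05 N and linear speed of spent above 0.45 m/s and horizontal distance between spent and tray below 0.18 m and z of spent in the frame of tray above 0.008 m).
It fails at once if the orange cartridge is slammed down on the tray (over 60 N) (contact force between spent and tray above 60 N).
It also fails if it takes over 54 s, if anything falls off the work surface, if the arm or the gripper's body presses on something with over 40 N, if the wrist force passes 120 N, or if a joint passes its speed limit or range.

## Robot

A 7-joint arm with a two-finger parallel gripper is mounted at the origin on the work surface. World frame = base frame: x ahead of the robot, y to its left, z up, the work surface at z = 0. Lengths are in m, angles in rad, forces in N, time in s.
With the tool pointing down it reaches from about 0.4 to 0.875 m from the base axis. Payload 19.3 kg.
Tool frame: the origin (TCP) lies midway between the tips of the shut fingers; the grasp point (between the pads) lies 19 mm behind it (bot.pinch_z is the distance from the TCP to the grasp point, in m); z points along the fingers, y is the line along which they close (so a half turn about z gives the same grasp; the last joint's range is limited). The gripper opens to 85 mm and grips with 20 to 120 N. Pads are 22 mm wide; open, the fingers measure 114 mm over their backs; the gripper's body (76 mm by 85 mm) begins 54 mm behind the grasp point. The pads swing forward as they close: fully open they stand 13 mm farther back than shut.
Start: joints at [1.175, 0.521, -0.036, 1.599, 0.021, 1.021, -0.113], TCP at [0.2, -0.592, 0.231] pointing down, gripper open.
Joint ranges: [-2.91, 2.91], [-0.3, 2.13], [-1.5, 1.42], [0.17, 2.43], [-1.26, 4.41], [0.16, 1.93], [-2.52, 2.52]. Speed limits (rad/s): [1.89, 1.89, 2.39, 2.39, 3.01, 3.01, 3.01].

## Interface

Orientations are given as [roll, pitch, yaw] about the fixed x, y, z axes, in that order (R = Rz(yaw) Ry(pitch) Rx(roll)).
In Python, from workcell import observe, viewer, bot gives the robot as it stands. The module is installed in compiled form; this text tells all that it offers.
- The arm moves only by the tool play_rows, never from a script. Its argument "motion" is a list of rows, each a list of 7 numbers: the shift along the tool's x, y, z in cm, then the turn, a rotation vector about the tool's x, y, z in rad, then the opening, from -1 (shut) to 1 (fully open), so that 0 is half open. A call has exactly 5 rows; each row is the pose to reach, as a shift and turn from the pose commanded when the call began, along the tool's axes at that moment; what a row does not reach only later rows make up. A row lasts 1/10 s, in which the tool goes at most 50 mm and 8.59 degrees, less where a joint would pass 70% of its speed; a pose out of reach is approached as far as the arm can. A call with a gripper value outside its range is refused whole. The fingers move at their own pace and stop on an object; "squeeze" is the grip in N (left out, the last holds). Time passes only in rows, so rows that repeat a pose let the fingers close, or fill a call up. It gives the time, the measured TCP pose, the force, the opening and the grip force at its end, in the units of the state.
- observe(): the state, without advancing time (a new reading comes with each control period).
- viewer.grab_frame(name): name is "scene" or "top"; returns (picture, depth): 384x512x3 uint8, red, green, blue; 384x512 float32, m along the optical axis (not along the pixel's ray), 0 where there is no reading.
- viewer.camera_info(name): a dict with "fx", "fy", "cx", "cy" (pixels), "k1" (the pictures are not rectified: a ray, as slopes to the right and down, at radius r is drawn at 1 + k1 r^2 times it, then the intrinsics apply), "R" (3x3) and "t" (3): a world point X has camera coordinates R X + t. Camera axes: x right, y down, z forward; pixel columns grow to the right and rows downward; lengths in m; the calibration is good to about 2 mm. A picture is of the moment at which its call begins. camera_info takes no time and is no camera call.
- bot.job_done(): hands the job in; it is judged then, once.
The state is a dict: "clock": time; "qpos": joint angles; "qd": joint speeds; "joint_efforts": joint torques, N m; "position": TCP position; "tool_rot": TCP orientation; "force": force on the tool from outside, world axes, zero at the start; "moment": the same for the moment, N m; "grip_width": finger opening in m; "finger_force": force on a finger pad.
Only numpy, scipy, OpenCV 4.12 (cv2) and the standard library are available. Lean on these libraries where they do the work, as an engineer would, in place of code of your own. Each camera call takes 0.05 s, during which the arm holds its last target. There are 200 camera calls.

## Working session

There is one attempt and no reset: what is moved stays moved. The work goes in short steps, Python scripts to look and compute and a tool call to move; the robot and the scene stay as the last step left them, time stands still between calls to the robot, and variables do not carry over. Pictures are saved under pics/ and viewed, at most 10 in all, crops included, and the job is handed in when it is done.

Besides the shell and the picture viewer there is one more tool, called after ">>>" as a command line: name --pt "numbers of a row" for each row, then --argument value for the rest. play_rows: Moves the arm, as the interface text tells. Its arguments: {"type":"object","properties":{"motion":{"type":"array"},"squeeze":{"type":"number"}},"required":["motion"]}

```bash
mkdir -p pics
cat > h.py <<'E'
import numpy as np, cv2
from workcell import observe, viewer, bot
def ray(name,u,v):
    c=viewer.camera_info(name)
    d=np.array([(u-c["cx"])/c["fx"],(v-c["cy"])/c["fy"]]); s=d.copy()
    for _ in range(20): s=d/(1+c["k1"]*(s@s))
    R=np.array(c["R"]);t=np.array(c["t"])
    return -R.T@t, R.T@np.array([s[0],s[1],1.])
def onz(name,u,v,z):
    o,d=ray(name,u,v); return o+d*(z-o[2])/d[2]
def atdepth(name,u,v,dep):
    o,d=ray(name,u,v); return o+d*dep
E
python3 - <<'E'
from h import *
for n in("scene","top"):
    p,d=viewer.grab_frame(n); cv2.imwrite(f"pics/{n}0.png",p[...,::-1]); np.save(f"{n}0.npy",d); np.save(f"{n}0p.npy",p)
    print(n,ray(n,256,192))
print(observe())
E
```

```text
scene (array([0.91926319, 0.20171041, 0.68116554]), array([-0.46399112, -0.26395999, -0.84587148]))
top (array([ 0.43202578, -0.02580022,  0.70835821]), array([ 0.20533118,  0.01229809, -0.9787099 ]))
{'clock': 0.1, 'qpos': array([ 1.17482681,  0.52191603, -0.03629813,  1.59992484,  0.02117688,
        1.02109689, -0.1128161 ]), 'qd': array([ 6.52935153e-04,  2.01916805e-05, -1.61039927e-03, -1.63050004e-03,
        9.33209331e-05, -8.58563210e-04, -6.42055038e-04]), 'joint_efforts': array([ 5.01928924e-03, -9.28504157e+01,  1.98483892e+00, -3.70541418e+01,
        1.81556196e-02,  5.24312272e-03, -3.97283998e-05]), 'position': array([ 0.1998913 , -0.5918711 ,  0.23081689]), 'tool_rot': array([-3.14063359e+00,  6.13351305e-05,  3.25704501e-01]), 'force': array([0.05793231, 0.41496184, 0.13044167]), 'moment': array([ 0.00849731,  0.01358565, -0.03513316]), 'finger_force': 0.0, 'grip_width': 0.08540015183849277}
```

View pics/scene0.png

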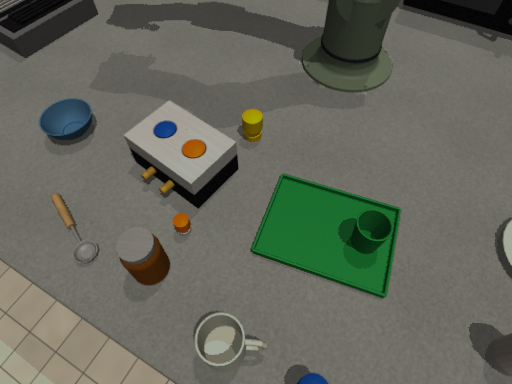

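View pics/top0.png

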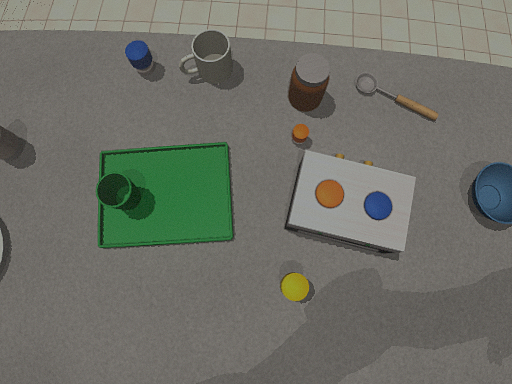

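In the top view, the orange candidates are the dock cap (330,193), a small orange-capped bottle (301,132) and a yellow cartridge (295,287). The dock cap fits: it is orange, the larger of the two orange ones, and seated in a well. The blue cap is at (378,206), the tray around (165,195) with the cup at (115,190). I'll measure them and confirm with a crop.

Run:
```python
from h import *
def blobs(n,lo,hi,minA):
    p=np.load(f"{n}0p.npy"); h=cv2.cvtColor(p,cv2.COLOR_RGB2HSV)
    m=cv2.inRange(h,lo,hi); k,l,s,c=cv2.connectedComponentsWithStats(m)
    return [(s[i],c[i],(l==i)) for i in range(1,k) if s[i][4]>minA]
for n in("top","scene"):
    d=np.load(f"{n}0.npy")
    for nm,lo,hi in(("orange",(5,180,120),(16,255,255)),("blue",(105,180,80),(125,255,255))):
        for s,c,m in blobs(n,lo,hi,80):
            dep=np.median(d[m]); print(n,nm,s,c.round(1),"depthpt",atdepth(n,*c,dep).round(4),"plane.103",onz(n,*c,.103).round(4))
    for s,c,m in blobs(n,(45,100,30),(80,255,255),2000):
        cn=max(cv2.findContours(m.astype(np.uint8),0,2)[0],key=cv2.contourArea)
        if n=="top":
            q=cv2.boxPoints(cv2.minAreaRect(cn)); P=np.array([onz(n,*a,.016) for a in q]); print("tray",q.round(),P.round(3),P.mean(0).round(3))
p=np.load("top0p.npy"); d=np.load("top0.npy")
# deck: points by depth z near 0.1
z=np.zeros(d.shape);X=np.zeros(d.shape+(3,))
for v in range(130,270):
    for u in range(260,440):
        if d[v,u]>0: X[v,u]=atdepth("top",u,v,d[v,u])
m=((X[...,2]>.09)&(X[...,2]<.112)).astype(np.uint8)
m=cv2.morphologyEx(m,cv2.MORPH_OPEN,np.ones((5,5)))
cn=max(cv2.findContours(m,0,2)[0],key=cv2.contourArea)
q=cv2.boxPoints(cv2.minAreaRect(cn));P=np.array([onz("top",*a,.1) for a in q]);print("deck",q.round(),P.round(3),P.mean(0),np.linalg.norm(np.diff(P,axis=0),axis=1))
cv2.imwrite("pics/crop.png",cv2.resize(p[110:310,250:450,::-1],None,fx=3,fy=3))
```

```text
top orange [293 124  16  15 146] [301.  130.7] depthpt [ 0.705  -0.0975  0.0481] plane.103 [ 0.6824 -0.0915  0.103 ]
top orange [316 180  28  27 330] [330.7 192.5] depthpt [ 0.5695 -0.151   0.1037] plane.103 [ 0.5697 -0.1512  0.103 ]
tray [[ 92. 150.]
 [227. 142.]
 [233. 240.]
 [ 98. 248.]] [[0.639 0.341 0.016]
 [0.68  0.053 0.016]
 [0.477 0.02  0.016]
 [0.435 0.29  0.016]] [0.558 0.176 0.016]
scene orange [183 140  22  18 225] [192.4 146.9] depthpt [ 0.5699 -0.1526  0.1039] plane.103 [ 0.5693 -0.1532  0.103 ]
scene orange [173 213  16  14 121] [179.7 218.6] depthpt [ 0.7041 -0.1005  0.0476] plane.103 [ 0.7229 -0.0741  0.103 ]
scene blue [154 122  22  16 272] [164.6 129.3] depthpt [ 0.559  -0.2355  0.1044] plane.103 [ 0.5581 -0.2365  0.103 ]
scene blue [299 373  29  11 219] [312.5 379.2] depthpt [0.8389 0.2539 0.0731] plane.103 [0.8428 0.2514 0.103 ]Traceback (most recent call last):
  File "<stdin>", line 20, in <module>
  File "h.py", line 12, in atdepth
    o,d=ray(name,u,v); return o+d*dep
        ~~~^^^^^^^^^^
  File "h.py", line 4, in ray
    c=viewer.camera_info(name)
ValueError: time passes only in moves, steps and waits
```

```bash
sed -i 's/^def ray/from functools import lru_cache\ncam=lru_cache(None)(viewer.camera_info)\ndef ray/; s/c=viewer.camera_info(name)/c=cam(name)/' h.py
python3 - <<'E'
from h import *
for n,boxes in(("top",{"o":(300,165,360,222),"b":(355,180,405,235)}),("scene",{"o":(172,130,215,165),"b":(145,112,185,143)})):
    p=np.load(f"{n}0p.npy"); h=cv2.cvtColor(p,cv2.COLOR_RGB2HSV)
    for k,(a,b,c,d) in boxes.items():
        m=cv2.inRange(h[b:d,a:c],*(((3,130,60),(20,255,255)) if k=="o" else ((100,130,40),(130,255,255))))
        cn=max(cv2.findContours(m,0,2)[0],key=cv2.contourArea); hu=cv2.convexHull(cn)
        e=cv2.fitEllipse(hu); u,v=e[0][0]+a,e[0][1]+b
        print(n,k,(round(u,1),round(v,1)),e[1],onz(n,u,v,.101).round(4))
p=np.load("top0p.npy"); h=cv2.cvtColor(p,cv2.COLOR_RGB2HSV)
m=((h[...,1]<40)&(h[...,2]>125)).astype(np.uint8); m[:140]=0;m[270:]=0;m[:,:280]=0;m[:,430:]=0
cn=max(cv2.findContours(m,0,2)[0],key=cv2.contourArea)
q=cv2.boxPoints(cv2.minAreaRect(cn));P=np.array([onz("top",*a,.1) for a in q]);print("deck",q.round(),P.round(3),P.mean(0),np.linalg.norm(np.diff(P,axis=0),axis=1))
cv2.imwrite("pics/crop.png",cv2.resize(p[110:310,250:450,::-1],None,fx=3,fy=3))
E
```

```text
top o (329.3, 193.3) (27.083818435668945, 27.801210403442383) [ 0.5684 -0.149   0.101 ]
top b (377.7, 205.4) (25.89891815185547, 28.15169334411621) [ 0.554  -0.2375  0.101 ]
scene o (193.5, 148.4) (18.48241424560547, 23.413551330566406) [ 0.5705 -0.1499  0.101 ]
scene b (164.6, 129.2) (16.025863647460938, 22.080894470214844) [ 0.5566 -0.2384  0.101 ]
deck [[287. 223.]
 [305. 149.]
 [422. 178.]
 [404. 251.]] [[ 0.51  -0.077  0.1  ]
 [ 0.648 -0.102  0.1  ]
 [ 0.613 -0.322  0.1  ]
 [ 0.476 -0.287  0.1  ]] [ 0.56178672 -0.19684249  0.1       ] [0.14089508 0.22276076 0.1417726 ]
```

View pics/crop.png

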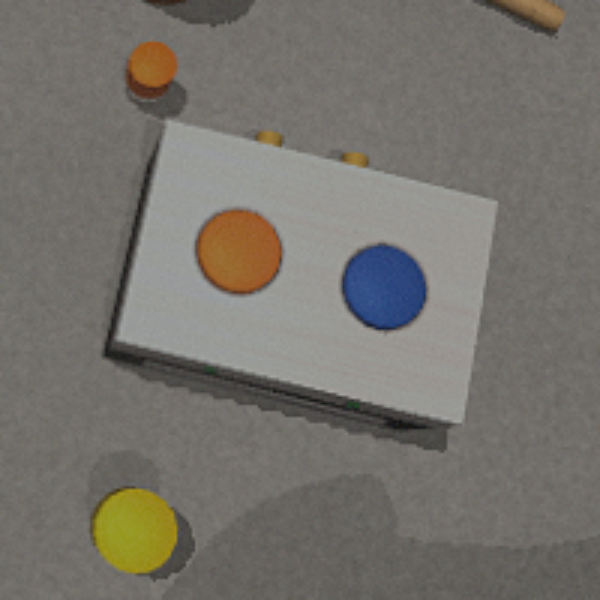

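The crop confirms it: the orange cap at crop (239,251) is flush in the deck beside the blue one, while the small orange bottle (152,65) and the yellow cartridge stand outside. Spent ≈ (0.5695, -0.1495), dock yaw ≈ -9.3°, cap pitch 90 mm as specified. Tray spot ≈ (0.565, 0.118).

>>> play_rows --pt "49.2 -30.1 1 0 0 -1.083 -1" --pt "49.2 -30.1 1 0 0 -1.083 -1" --pt "49.2 -30.1 1 0 0 -1.083 -1" --pt "49.2 -30.1 1 0 0 -1.083 -1" --pt "49.2 -30.1 1 0 0 -1.083 -1" --squeeze 40

```text
clock: 0.6
position: [0.3611, -0.3985, 0.2269]
tool_rot: [-3.141, 0.0, 1.082]
force: [0.8, -1.5, 0.3]
grip_width: 0.012
finger_force: 0.0
```

```bash
cat > go.py <<'E'
import sys
from h import *
from scipy.spatial.transform import Rotation as R
s=observe(); x,y,z,yaw=map(float,sys.argv[1:5]); r=R.from_euler('xyz',s["tool_rot"])
t=R.from_euler('xyz',[np.pi,0,yaw])
print("t",round(s["clock"],2),"pos",s["position"].round(4),"rot",s["tool_rot"].round(3),"F",s["force"].round(1),"w",round(s["grip_width"],4),"ff",round(s["finger_force"],1))
print("shift cm",(r.inv().apply(np.array([x,y,z])-s["position"])*100).round(2),"turn",(r.inv()*t).as_rotvec().round(3),"q",s["qpos"].round(2))
E
python3 go.py .5695 -.1495 .2 1.4085
```

```text
t 0.6 pos [ 0.3611 -0.3985  0.2269] rot [-3.141  0.     1.082] F [ 0.8 -1.5  0.3] w 0.012 ff 0.0
shift cm [31.77  6.7   2.69] turn [-0.     0.    -0.327] q [ 0.93  0.4  -0.28  1.83  0.13  0.94  0.11]
```

>>> play_rows --pt "31.7 6.7 2.5 0 0 -0.327 -1" --pt "31.7 6.7 2.5 0 0 -0.327 -1" --pt "31.7 6.7 2.5 0 0 -0.327 -1" --pt "31.7 6.7 2.5 0 0 -0.327 -1" --pt "31.7 6.7 2.5 0 0 -0.327 -1"

```text
clock: 1.1
position: [0.5223, -0.2086, 0.2075]
tool_rot: [-3.141, 0.0, 1.402]
force: [0.9, -1.0, -0.8]
grip_width: 0.0003
finger_force: 0.0
```

```bash
python3 go.py .5695 -.1495 .2 1.4085
```

```text
t 1.1 pos [ 0.5223 -0.2086  0.2075] rot [-3.141  0.     1.402] F [ 0.9 -1.  -0.8] w 0.0003 ff 0.0
shift cm [6.62 3.66 0.74] turn [-0.     0.    -0.006] q [ 0.56  0.47 -0.4   1.78  0.22  0.93 -0.09]
```

>>> play_rows --pt "6.6 3.7 0.7 0 0 -0.006 -1" --pt "6.6 3.7 0.7 0 0 -0.006 -1" --pt "6.6 3.7 0.7 0 0 -0.006 -1" --pt "6.6 3.7 0.7 0 0 -0.006 -1" --pt "6.6 3.7 0.7 0 0 -0.006 -1"

```text
clock: 1.6
position: [0.5684, -0.1524, 0.2006]
tool_rot: [-3.141, 0.001, 1.407]
force: [-0.6, 0.3, -0.6]
grip_width: 0.0
finger_force: 0.0
```

```bash
python3 go.py .5695 -.1495 .125 1.4085
```

```text
t 1.6 pos [ 0.5684 -0.1524  0.2006] rot [-3.141e+00  1.000e-03  1.407e+00] F [-0.6  0.3 -0.6] w 0.0 ff 0.0
shift cm [0.31 0.06 7.56] turn [-0.     0.001 -0.001] q [ 0.44  0.52 -0.4   1.72  0.24  0.95 -0.21]
```

>>> play_rows --pt "0.2 0 2 0 0 0 -1" --pt "0.2 0 4 0 0 0 -1" --pt "0.2 0 6 0 0 0 -1" --pt "0.2 0 7.5 0 0 0 -1" --pt "0.2 0 8.5 0 0 0 -1"

```text
clock: 2.1
position: [0.5687, -0.1501, 0.1148]
tool_rot: [-3.141, 0.0, 1.408]
force: [0.3, -0.3, -0.9]
grip_width: -0.0001
finger_force: 0.0
```

>>> play_rows --pt "0 0 0 0 0 0 -1" --pt "0 0 0.2 0 0 0 -1" --pt "0 0 0.4 0 0 0 -1" --pt "0 0 0.6 0 0 0 -1" --pt "0 0 0.6 0 0 0 -1"

```text
clock: 2.6
position: [0.5694, -0.1493, 0.1098]
tool_rot: [3.141, 0.0, 1.409]
force: [-0.3, 0.5, -0.4]
grip_width: -0.0
finger_force: 0.0
```

>>> play_rows --pt "0 0 0.3 0 0 0 -1" --pt "0 0 0.6 0 0 0 -1" --pt "0 0 0.8 0 0 0 -1" --pt "0 0 1.0 0 0 0 -1" --pt "0 0 1.0 0 0 0 -1"

```text
clock: 3.1
position: [0.5693, -0.1493, 0.0996]
tool_rot: [-3.141, 0.0, 1.409]
force: [-0.5, 0.8, 3.8]
grip_width: -0.0001
finger_force: 1.9
```

Contact, 3.8 N. Press further until the stop.

>>> play_rows --pt "0 0 0.1 0 0 0 -1" --pt "0 0 0.2 0 0 0 -1" --pt "0 0 0.25 0 0 0 -1" --pt "0 0 0.25 0 0 0 -1" --pt "0 0 0.25 0 0 0 -1"

```text
clock: 3.6
position: [0.5694, -0.1493, 0.0973]
tool_rot: [3.141, -0.0, 1.409]
force: [-0.7, -0.5, 5.3]
grip_width: -0.0003
finger_force: 2.6
```

>>> play_rows --pt "0 0 0.05 0 0 0 -1" --pt "0 0 0.1 0 0 0 -1" --pt "0 0 0.15 0 0 0 -1" --pt "0 0 0.15 0 0 0 -1" --pt "0 0 0.15 0 0 0 -1"

```text
clock: 4.1
position: [0.5702, -0.1494, 0.0969]
tool_rot: [3.14, 0.0, 1.409]
force: [-3.1, 0.5, 20.9]
grip_width: -0.0001
finger_force: 10.4
```

At the stop (force jumped to 21 N). Withdraw.

>>> play_rows --pt "0 0 -1 0 0 0 -1" --pt "0 0 -3 0 0 0 -1" --pt "0 0 -6 0 0 0 -1" --pt "0 0 -8 0 0 0 1" --pt "0 0 -8 0 0 0 1"

```text
clock: 4.6
position: [0.5705, -0.1496, 0.1785]
tool_rot: [3.138, 0.0, 1.409]
force: [0.2, 0.4, 0.0]
grip_width: 0.0282
finger_force: 0.0
```

>>> play_rows --pt "0 10 -3 0 0 0 1" --pt "0 10 -3 0 0 0 1" --pt "0 10 -3 0 0 0 1" --pt "0 10 -3 0 0 0 1" --pt "0 10 -3 0 0 0 1"

```text
clock: 5.1
position: [0.6669, -0.1652, 0.2047]
tool_rot: [-3.14, 0.0, 1.409]
force: [-0.2, -0.2, 0.0]
grip_width: 0.0859
finger_force: 0.0
```

```bash
python3 go.py .5695 -.1495 .2 1.4085
python3 - <<'E'
from h import *
p,d=viewer.grab_frame("scene"); cv2.imwrite("pics/s1.png",cv2.resize(p[80:230,100:300,::-1],None,fx=3,fy=3))
h=cv2.cvtColor(p,cv2.COLOR_RGB2HSV); m=cv2.inRange(h,(3,130,60),(20,255,255)); m[200:]=0
k,l,s,c=cv2.connectedComponentsWithStats(m); i=1+np.argmax(s[1:,4]); print(s[i])
P=np.array([atdepth("scene",u,v,d[v,u]) for v,u in zip(*np.where(l==i)) if d[v,u]>0]); print(np.percentile(P[:,2],[5,50,95]).round(4)); t=P[P[:,2]>np.percentile(P[:,2],90)-.004]; print(t.mean(0).round(4))
E
```

```text
t 5.1 pos [ 0.6669 -0.1652  0.2047] rot [-3.14   0.     1.409] F [-0.2 -0.2  0. ] w 0.0859 ff 0.0
shift cm [-0.01 -9.87  0.49] turn [-0.002  0.     0.001] q [ 0.38  0.67 -0.38  1.43  0.26  1.09 -0.2 ]
[180 132  26  26 528]
[0.0998 0.1253 0.1297]
[ 0.5702 -0.1502  0.128 ]
```

View pics/s1.png

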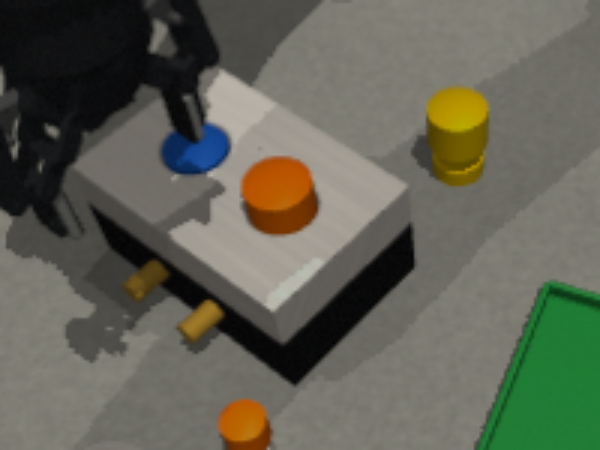

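The orange cap (crop 278,195) stands proud of the deck with its top at z≈0.129, and blue (crop 195,148) is still flush. Spent centre (0.570, -0.150). Next, back over it and down.

>>> play_rows --pt "0 -9.8 0.5 0 0 0 1" --pt "0 -9.8 0.5 0 0 0 1" --pt "0 -9.8 0.5 0 0 0 1" --pt "0 -9.8 0.5 0 0 0 1" --pt "0 -9.8 0.5 0 0 0 1"

```text
clock: 5.65
position: [0.5717, -0.1498, 0.2012]
tool_rot: [3.141, 0.0, 1.409]
force: [0.8, -0.6, -0.3]
grip_width: 0.0854
finger_force: 0.0
```

```bash
python3 go.py .57 -.15 .1 1.4085
```

```text
t 5.65 pos [ 0.5717 -0.1498  0.2012] rot [3.141 0.    1.409] F [ 0.8 -0.6 -0.3] w 0.0854 ff 0.0
shift cm [-0.04 -0.18 10.11] turn [0.001 0.    0.   ] q [ 0.44  0.52 -0.4   1.71  0.24  0.96 -0.22]
```

>>> play_rows --pt "0 -0.1 2.5 0 0 0 1" --pt "0 -0.1 5 0 0 0 1" --pt "0 -0.1 7 0 0 0 1" --pt "0 -0.1 8.5 0 0 0 1" --pt "0 -0.1 9.5 0 0 0 1"

```text
clock: 6.15
position: [0.5705, -0.1494, 0.1045]
tool_rot: [-3.141, -0.0, 1.409]
force: [-0.4, 1.1, -0.6]
grip_width: 0.0856
finger_force: 0.0
```

>>> play_rows --pt "0 0 0.3 0 0 0 1" --pt "0 0 0.4 0 0 0 1" --pt "0 0 0.4 0 0 0 1" --pt "0 0 0.4 0 0 0 0.3" --pt "0 0 0.4 0 0 0 0.15"

```text
clock: 6.65
position: [0.5706, -0.1496, 0.1023]
tool_rot: [3.141, 0.0, 1.409]
force: [-0.0, -0.0, -0.1]
grip_width: 0.0589
finger_force: 0.0
```

>>> play_rows --pt "0 0 0 0 0 0 0" --pt "0 0 0 0 0 0 -0.2" --pt "0 0 0 0 0 0 -0.5" --pt "0 0 0 0 0 0 -1" --pt "0 0 0 0 0 0 -1"

```text
clock: 7.15
position: [0.57, -0.1495, 0.1017]
tool_rot: [-3.141, 0.0, 1.409]
force: [-5.2, 0.5, 4.0]
grip_width: 0.0491
finger_force: 41.3
```

Gripped at 49 mm width with 41 N. Lift.

>>> play_rows --pt "0 0 -0.5 0 0 0 -1" --pt "0 0 -2 0 0 0 -1" --pt "0 0 -4 0 0 0 -1" --pt "0 0 -6 0 0 0 -1" --pt "0 0 -8 0 0 0 -1"

```text
clock: 7.65
position: [0.5707, -0.1495, 0.1838]
tool_rot: [3.14, -0.0, 1.409]
force: [-0.0, 1.1, -1.5]
grip_width: 0.0487
finger_force: 41.7
```

>>> play_rows --pt "0 0 -2 0 0 0 -1" --pt "0 0 -4 0 0 0 -1" --pt "0 0 -5 0 0 0 -1" --pt "0 0 -5 0 0 0 -1" --pt "0 0 -5 0 0 0 -1"

```text
clock: 8.15
position: [0.5701, -0.1495, 0.2314]
tool_rot: [-3.141, -0.0, 1.409]
force: [0.2, -0.4, -1.5]
grip_width: 0.0487
finger_force: 41.7
```

```bash
python3 go.py .565 .118 .23 1.4085
python3 - <<'E'
from h import *
p,d=viewer.grab_frame("scene"); cv2.imwrite("pics/s2.png",cv2.resize(p[40:240,100:370,::-1],None,fx=2.5,fy=2.5))
E
```

```text
t 8.15 pos [ 0.5701 -0.1495  0.2314] rot [-3.141 -0.     1.409] F [ 0.2 -0.4 -1.5] w 0.0487 ff 41.7
shift cm [26.31 -4.82  0.14] turn [-0. -0.  0.] q [ 0.45  0.49 -0.41  1.68  0.22  1.02 -0.2 ]
```

View pics/s2.png

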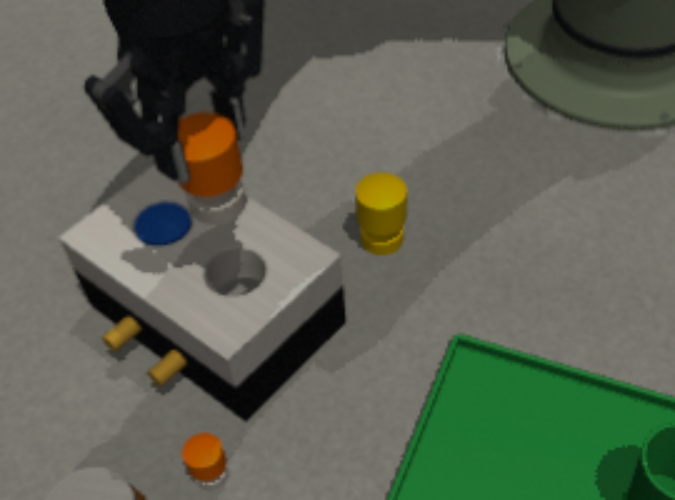

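The cartridge is held upright (crop 210,160), its well (crop 235,272) is empty and blue is seated. Carry it to the tray.

>>> play_rows --pt "3 -0.5 0 0 0 0 -1" --pt "7 -1.3 0 0 0 0 -1" --pt "11 -2 0 0 0 0 -1" --pt "15 -2.8 0 0 0 0 -1" --pt "19 -3.5 0 0 0 0 -1"

```text
clock: 8.7
position: [0.5657, 0.0452, 0.2308]
tool_rot: [-3.14, 0.0, 1.409]
force: [1.0, -0.3, -1.3]
grip_width: 0.0487
finger_force: 41.7
```

>>> play_rows --pt "3 -0.5 0 0 0 0 -1" --pt "5.5 -1 0 0 0 0 -1" --pt "7.3 -1.3 0 0 0 0 -1" --pt "7.3 -1.3 0 0 0 0 -1" --pt "7.3 -1.3 0 0 0 0 -1"

```text
clock: 9.2
position: [0.5651, 0.1176, 0.2309]
tool_rot: [-3.14, 0.001, 1.409]
force: [0.5, -0.3, -2.0]
grip_width: 0.0489
finger_force: 41.7
```

```bash
python3 go.py .565 .118 .06 1.4085
python3 - <<'E'
from h import *
p,d=viewer.grab_frame("scene"); cv2.imwrite("pics/s3.png",cv2.resize(p[100:300,230:430,::-1],None,fx=3,fy=3))
h=cv2.cvtColor(p,cv2.COLOR_RGB2HSV); m=cv2.inRange(h,(3,150,60),(18,255,255)); m[:,:220]=0
k,l,s,c=cv2.connectedComponentsWithStats(m); i=1+np.argmax(s[1:,4]); print(s[i])
P=np.array([atdepth("scene",u,v,d[v,u]) for v,u in zip(*np.where(l==i)) if d[v,u]>0]); print(np.percentile(P[:,2],[2,5,50,95,98]).round(4))
E
```

```text
t 9.2 pos [0.5651 0.1176 0.2309] rot [-3.140e+00  1.000e-03  1.409e+00] F [ 0.5 -0.3 -2. ] w 0.0489 ff 41.7
shift cm [4.000e-02 1.000e-02 1.709e+01] turn [-0.001  0.001  0.001] q [ 0.03  0.48 -0.47  1.71  0.25  1.01 -0.69]
[304 141  31  34 471]
[0.2172 0.2187 0.2522 0.2576 0.2583]
```

View pics/s3.png

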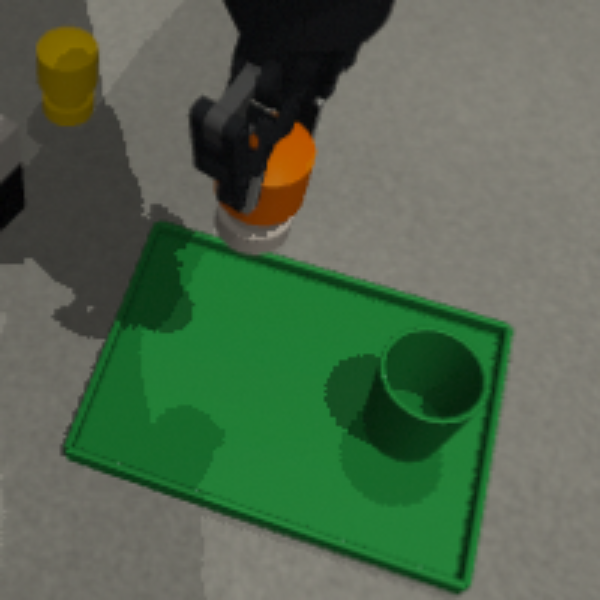

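The cartridge (crop 265,190) is upright above the free half of the tray, with the cup well clear. Cap top z≈0.258 puts contact at about TCP 0.053.

>>> play_rows --pt "0 0 3 0 0 0 -1" --pt "0 0 6.5 0 0 0 -1" --pt "0 0 10 0 0 0 -1" --pt "0 0 13 0 0 0 -1" --pt "0 0 15 0 0 0 -1"

```text
clock: 9.75
position: [0.5646, 0.1162, 0.0794]
tool_rot: [-3.139, 0.001, 1.407]
force: [0.1, -0.1, -1.2]
grip_width: 0.0488
finger_force: 41.7
```

>>> play_rows --pt "0 0 0.7 0 0 0 -1" --pt "0 0 1.2 0 0 0 -1" --pt "0 0 1.6 0 0 0 -1" --pt "0 0 1.8 0 0 0 -1" --pt "0 0 1.8 0 0 0 -1"

```text
clock: 10.25
position: [0.5656, 0.1177, 0.0642]
tool_rot: [3.141, -0.0, 1.409]
force: [-0.2, 0.2, -2.0]
grip_width: 0.0485
finger_force: 41.7
```

>>> play_rows --pt "0 0 0.3 0 0 0 -1" --pt "0 0 0.5 0 0 0 -1" --pt "0 0 0.7 0 0 0 -1" --pt "0 0 0.9 0 0 0 -1" --pt "0 0 0.9 0 0 0 -1"

```text
clock: 10.75
position: [0.5652, 0.1178, 0.0544]
tool_rot: [-3.141, 0.0, 1.409]
force: [0.1, -0.5, -1.3]
grip_width: 0.0488
finger_force: 41.7
```

>>> play_rows --pt "0 0 0.05 0 0 0 -1" --pt "0 0 0.1 0 0 0 -1" --pt "0 0 0.15 0 0 0 -1" --pt "0 0 0.2 0 0 0 -1" --pt "0 0 0.2 0 0 0 -1"

```text
clock: 11.25
position: [0.5655, 0.1181, 0.0537]
tool_rot: [3.141, -0.0, 1.409]
force: [-5.9, -0.3, 18.0]
grip_width: 0.0485
finger_force: 43.5
```

Contact (18 N). Ease off slightly, then open.

>>> play_rows --pt "0 0 -0.1 0 0 0 -1" --pt "0 0 -0.1 0 0 0 -1" --pt "0 0 -0.1 0 0 0 0.3" --pt "0 0 -0.1 0 0 0 0.6" --pt "0 0 -0.1 0 0 0 1"

```text
clock: 11.75
position: [0.5654, 0.1178, 0.0537]
tool_rot: [-3.142, -0.0, 1.409]
force: [0.0, -1.0, -0.2]
grip_width: 0.0805
finger_force: 0.0
```

>>> play_rows --pt "0 0 0 0 0 0 1" --pt "0 0 0 0 0 0 1" --pt "0 0 0 0 0 0 1" --pt "0 0 -0.5 0 0 0 1" --pt "0 0 -1.5 0 0 0 1"

```text
clock: 12.25
position: [0.565, 0.1178, 0.0688]
tool_rot: [-3.141, 0.0, 1.409]
force: [-0.1, -0.5, -0.7]
grip_width: 0.0857
finger_force: 0.0
```

>>> play_rows --pt "0 0 -2 0 0 0 1" --pt "0 0 -5 0 0 0 1" --pt "0 0 -9 0 0 0 1" --pt "0 0 -13 0 0 0 1" --pt "0 0 -15 0 0 0 1"

```text
clock: 12.75
position: [0.5661, 0.1182, 0.223]
tool_rot: [3.138, -0.002, 1.409]
force: [0.2, -0.1, -0.1]
grip_width: 0.0853
finger_force: 0.0
```

Run:
```python
from h import *
p,d=viewer.grab_frame("scene"); cv2.imwrite("pics/s4.png",cv2.resize(p[80:300,110:410,::-1],None,fx=2.5,fy=2.5))
h=cv2.cvtColor(p,cv2.COLOR_RGB2HSV); m=cv2.inRange(h,(3,150,60),(18,255,255)); m[:,:220]=0
k,l,s,c=cv2.connectedComponentsWithStats(m); i=1+np.argmax(s[1:,4]); print(s[i])
P=np.array([atdepth("scene",u,v,d[v,u]) for v,u in zip(*np.where(l==i)) if d[v,u]>0]); print(np.percentile(P[:,2],[5,50,95]).round(4),P.mean(0).round(3))
```

```text
[293 195  26  30 602]
[0.0461 0.0768 0.0807] [0.572 0.117 0.071]
```

View pics/s4.png

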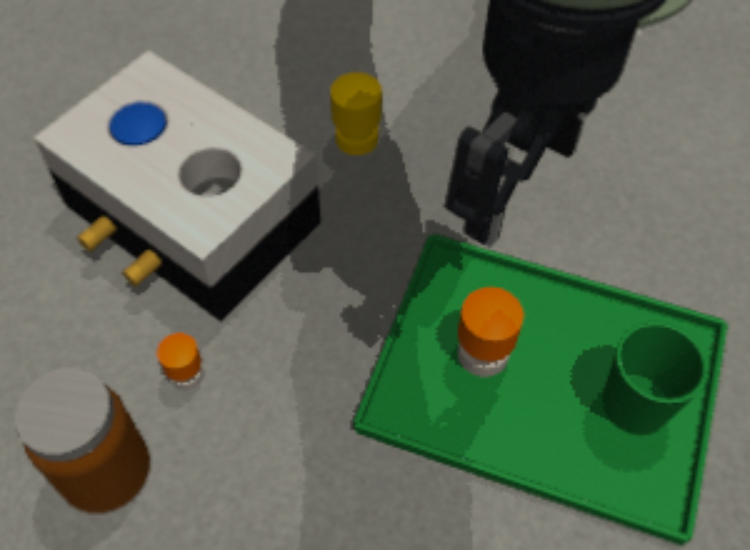

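The orange cartridge (crop 490,330) stands upright on the tray floor, top z≈0.080 as expected. Blue (crop 138,123) is still seated, and the gripper is clear.

```bash
python3 -c "
from workcell import bot
print(bot.job_done())"
```

```text
the job is handed in; nothing more can be done
None
```

The job is handed in: the orange-capped cartridge was pressed, rose, and now stands upright on the green tray, and the blue-capped one is still seated in the dock; no verdict was returned.

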